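Load the drying stand and hold in its fan reset with a pin punch

ROBOT

A 6-joint arm with a two-finger parallel gripper is mounted at the origin on a cart in front of the work surface, level with it; the furniture and walls round the work are solid. World frame = base frame: x ahead of the robot, y to its left, z up, the work surface at z = 0. Lengths are in mm, angles in rad, forces in N, time in s.
With the tool pointing down it reaches from about 250 to 850 mm from the base axis. Payload 12.5 kg.
Tool frame: the origin (TCP) lies midway between the tips of the shut fingers; the grasp point (between the pads) lies 19 mm behind it; z points along the fingers, y is the line along which they close (so a half turn about z gives the same grasp; the last joint's range is limited). The gripper opens to 93 mm and grips with 3 to 60 N. Pads are 15 mm wide; open, the fingers measure 128 mm over their backs; the gripper's body (75 mm by 188 mm) begins 65 mm behind the grasp point.
Start: joints at [-1.28, 0.351, 1.652, -0, 1.139, -0.085], TCP at [201.877, -511.595, 198.133] pointing down, gripper open.
Joint ranges: [-2.75, 2.75], [-0.79, 2.1], [0.01, 2.65], [-1.57, 4.71], [0.07, 3.14], [-2.87, 2.87]. Speed limits (rad/s): [2.22, 2.22, 2.79, 3.14, 3.14, 3.14].

INTERFACE

Orientations are given as a unit quaternion [x, y, z, w].
In Python, from workcell import arm gives the robot as it stands.
- The arm moves only by the tool servo_tool, never from a script. Its argument "motion" is text: rows parted by semicolons, each of 7 numbers parted by spaces: the turn, a rotation vector about the world's x, y, z scaled (see below), then the shift along the world's x, y, z scaled (see below), then the closure, from 0 (fully open) to 1 (shut). A call has 1 to 5 rows; each row shifts and turns the commanded pose from where the row before left it; what a row does not reach is not made up. The controller multiplies each number of a shift by 50 mm and each number of a turn by 10 degrees. A row lasts 1/8 s, in which the tool goes at most 62.5 mm and 10.7 degrees, less where a joint would pass 70% of its speed; a pose out of reach is approached as far as the arm can. A call with a number of a shift or a turn outside -1 to 1 is refused whole. A call with a gripper value outside its range is refused whole. The fingers move at their own pace and stop on an object; "grip_force" is the grip in N (left out, the last holds). Time passes only in rows, so rows that do not move let the fingers close. It gives the time, the measured TCP pose, the force, the opening and the grip force at its end, in the units of the state.
- arm.state(): the state, without advancing time (a new reading comes with each control period).
- arm.grab_frame(name): name is "side" or "top" or "wrist"; returns (picture, depth): 400x640x3 uint8, red, green, blue; 400x640 float32, mm along the optical axis (not along the pixel's ray), 0 where there is no reading.
- arm.calibration(name): a dict with "intrinsics" (3x3 intrinsics, pixels), "origin" and "attitude" of the camera in the world. Camera axes: x right, y up, looking along -z (the intrinsics and any distortion apply to the point x, -y, -z); pixel columns grow to the right and rows downward; lengths in mm; the calibration is good to about 2 mm. The wrist camera is an equidistant fisheye: a pixel r from the principal point sees the ray r / f radians off the axis. A picture is of the moment at which its call begins: read the wrist's pose just before it. calibration takes no time and is no camera call; for the wrist camera it gives the pose at the moment of the call.
- arm.close_job(): hands the job in; it is judged then, once.
The state is a dict: "time": time; "qpos": joint angles; "qd": joint speeds; "joint_efforts": joint torques, N m; "tool_pos": TCP position; "ee_rot": TCP orientation; "wrist_force": force on the tool from outside, world axes, zero at the start; "moment": the same for the moment, N m; "grip_width": finger opening in mm; "grip_force": force on a finger pad.
Only numpy, scipy, OpenCV 4.12 (cv2) and the standard library are available. Lean on these libraries where they do the work, as an engineer would, in place of code of your own. Each camera call takes 0.05 s, during which the arm holds its last target. There are 200 camera calls.

TASK

Take the freshly stained heel lift out of the wooden staining block and stand it on its straight edge, fully down, in the empty middle slot of the drying stand. Then bring the tripped fans back: take the thin pin punch from the punch stand, reach its pin down through the round aperture in the control box's cover and push the recessed reset button fully down; finish while still gripping the punch upright and holding the button down with it. Leave the two dry lifts, the two hollow punches and everything else on the bench where they are.

Things in the scene. Friction and masses are not known exactly. Their poses are not given: they have to be found in the camera images.
- drying_stand: The drying stand: a grey sheet-metal pan 175x225 mm on the bench with three parallel upright slots, two round fans in a grey housing behind the slots (housing top 95 mm above the bench) and a grey control box with a bare metal cover at the right. Fixed to the bench. Origin: on the bench under the pan's middle; +x leads from the open front to the fans, +y to the left; the slots run along x and lie side by side along y, 50 mm apart.
- middle_slot (a point): Centre of the floor of the middle slot, the empty one, 14 mm above the bench; axes as the stand's. Each slot is 11 mm wide (in y) and 64 mm long (in x), open at both ends, between two upright metal plates 16 mm high whose lips flare outward above that to a 21 mm mouth, 25 mm above the slot's floor. A lift standing in it rests on the floor and rises 55 mm above it.
- lift: The freshly stained heel lift: a black D-shaped slab, 55 mm high as it stands, 58 mm wide, 8.5 mm thick, 15 to 31 g. It stands on its straight edge (41 mm long) in the staining block. Its own x points up as it stands, its own z is across its thickness (horizontal), its own y along its width. Origin on one face.
- lift_center (a point): Centre of that heel lift: half-way up (27.6 mm above its straight edge, 27.6 mm below its top), and half-way through its thickness.
- staining_block: Staining block: wooden block 96x52x26 mm with one slot along its length (its x), 11 mm wide and 15 mm deep, so the slot's floor is 11 mm above the bench. Fixed. Origin: underside centre.
- dry_lift_left_center (a point): Centre of the black heel lift that stands already in the left slot of the drying stand; same shape and size as the other. It stays there.
- dry_lift_right_center (a point): Centre of the like heel lift in the right slot of the drying stand. It stays there.
- punch_stand: Wooden punch stand 50x146 mm, 80 mm high: a beam with three upright 14 mm holes in a row along its y, 42 mm apart, over a base board 12 mm thick. One steel punch stands in each hole, foot on the base board; which is in which hole varies. Fixed. Origin: underside centre.
- pin_punch: The pin punch, the thin one: plain straight steel body 12 mm in diameter, knurled, that ends below in a round pin 5 mm thick and 40 mm long (seen under the beam). 125 mm long in all, 0.08 to 0.15 kg, stands point down; its body sticks out 57 mm above the beam. Its own z points up along it; origin at the tip.
- pin_punch_grip (a point): Point on the pin punch's axis 97 mm above its tip, where it is best gripped (12 mm thick there, the body rises 28 mm above this point and 29 mm of it below is clear of the beam).
- pin_punch_tip (a point): The flat lower end of the pin punch (5 mm across).
- hollow_punch_small_tip (a point): Lower end of a hollow punch: 12 mm thick to its very end, with a thicker round head, 17 mm across, above the beam; 104 mm long. Too thick for the aperture.
- hollow_punch_large_tip (a point): Lower end of the other hollow punch: 12 mm thick to its end, head 21 mm across; 112 mm long. Too thick for the aperture.
- aperture (a point): Centre of the round reset aperture in the control box's cover, at the height of the cover's top, 56 mm above the bench; the hole is 11 mm across, the cover 4 mm thick. A tapered dark bezel, 21 mm across outside and 16 mm inside at its top, rises 5 mm round it.
- reset_top (a point): Centre of the reset button's top, which moves with the button: straight below the aperture, 25 mm under the cover's top when up. The button is 17 mm across.
- reset_button (a joint): Travel of the reset button straight down: 0 up, 0.006 m fully down. Its spring needs 2 N to start and 6.3 N when fully down, then it meets a solid stop; let go, it comes up again.
- awl: Bystander: a stitching awl with a turned wooden handle, 120 mm long, lying right of the punch stand. Leave it alone. Origin: underside centre.
- spool: Bystander: a spool of yellowish thread, 42 mm across and 48 mm high, standing right of the drying stand's front. Leave it alone. Origin: underside centre.
- brush: Bystander: a wooden shoe brush, 155x51x44 mm, lying right of the drying stand. Leave it alone. Origin: underside centre.
- dark_spool: Bystander: a spool of dark thread, 38 mm across and 58 mm high, standing at the left front corner of the bench. Leave it alone. Origin: underside centre.

How it is judged (in metres and radians):
On the way, in this order (a step that is already met when the one before it is completed fails the run):
1. the stained lift stands on its straight edge, let go, down in the middle slot (x of lift_center in the frame of middle_slot between -0.018 and 0.018 m and y of lift_center in the frame of middle_slot between -0.006 and 0.006 m and z of lift_center in the frame of middle_slot between 0.0241 and 0.0311 m and angle between lift's own x axis and vertical below 0.28 rad and angle between the z axis of lift and the y axis of drying_stand, either way round below 0.3 rad and contact force between the fingers and lift below 0.1 N and linear speed of lift below 0.02 m/s), for 0.3 s.
2. the pin punch, held in the gripper, holds the reset button down through the aperture (value of joint reset_button above 0.0048 m and contact force between pin_punch and reset_button above 2 N and contact force between the fingers and pin_punch above 3 N and horizontal distance between pin_punch_tip and aperture below 0.006 m and z of pin_punch_tip in the frame of aperture below -0.026 m and angle between pin_punch's own z axis and vertical below 0.2 rad), for 0.3 s.
At the end, for the whole second after the job is handed in: Button at least 4.8 of 6 mm down, pushed (> 2 N) by the gripped pin punch, upright within 0.2 rad, tip within 6 mm of the aperture's axis and 26 mm or more under the cover. Each lift stands in its slot, straight edge down: 18 mm along, 6 mm across, 3.5 mm in height, 0.28 rad (all of step 2 and x of lift_center in the frame of middle_slot between -0.018 and 0.018 m and y of lift_center in the frame of middle_slot between -0.006 and 0.006 m and z of lift_center in the frame of middle_slot between 0.0241 and 0.0311 m and angle between each of lift, dry_lift_left, dry_lift_right's own x axis and vertical below 0.28 rad and angle between the z axis of each of lift, dry_lift_left, dry_lift_right and the y axis of drying_stand, either way round below 0.3 rad and x of dry_lift_left_center in the frame of middle_slot between -0.018 and 0.018 m and y of dry_lift_left_center in the frame of middle_slot between 0.044 and 0.056 m and z of dry_lift_left_center in the frame of middle_slot between 0.0241 and 0.0311 m and x of dry_lift_right_center in the frame of middle_slot between -0.018 and 0.018 m and y of dry_lift_right_center in the frame of middle_slot between -0.056 and -0.044 m and z of dry_lift_right_center in the frame of middle_slot between 0.0241 and 0.0311 m); the arm keeps its last pose, push and grip.
It fails at once if a dry lift is shifted more than 15 mm (distance of any of dry_lift_left_center, dry_lift_right_center from where it was at the start of the episode above 0.015 m).
It fails at once if a hollow punch is moved more than 30 mm (distance of any of hollow_punch_small_tip, hollow_punch_large_tip from where it was at the start of the episode above 0.03 m).
It fails at once if a bystander is moved more than 30 mm (distance of any of awl, spool, brush, dark_spool from where it was at the start of the episode above 0.03 m).
It also fails if it takes over 61 s, if anything falls off the work surface, if the arm or the gripper's body presses on something with over 40 N, if the wrist force passes 120 N, or if a joint passes its speed limit or range.

## Working session

There is one attempt and no reset: what is moved stays moved. The work goes in short steps, Python scripts to look and compute and a tool call to move; the robot and the scene stay as the last step left them, time stands still between calls to the robot, and variables do not carry over. Pictures are saved under pics/ and viewed, at most 13 in all, crops included, and the job is handed in when it is done.

Besides the shell and the picture viewer there is one more tool, called after ">>>" as a command line: name --argument value ..., lists and objects as JSON in quotes. servo_tool: Moves the arm, as the interface text tells. Shifts and turns lie within -1 to 1; 1 stands for 50 mm of shift or 10 degrees of turn. Its arguments: {"type":"object","properties":{"motion":{"type":"string"},"grip_force":{"type":"number"}},"required":["motion"]}

```bash
mkdir -p pics; cat > h.py <<'E'
import numpy as np,cv2
from workcell import arm
from scipy.spatial.transform import Rotation as R
def calib(n):
    c=arm.calibration(n);K=np.array(c["intrinsics"]);o=np.array(c["origin"]);A=np.array(c["attitude"])
    if A.size==4:A=R.from_quat(A.ravel()).as_matrix()
    return K,o,A
def cloud(n,D):
    K,o,A=calib(n);v,u=np.mgrid[:400,:640]
    P=np.stack([(u-K[0,2])/K[0,0]*D,-(v-K[1,2])/K[1,1]*D,-D],-1)
    return P@A.T+o
E
python3 - <<'E'
from h import *
for n in("top","side"):
    im,D=arm.grab_frame(n);np.savez("pics/"+n,im=im,D=D)
    print(arm.calibration(n))
    cv2.imwrite(f"pics/{n}0.png",im[:,:,::-1])
print(arm.state())
E
```

```text
{'intrinsics': array([[397.95048031,   0.        , 322.71368645],
       [  0.        , 397.95048031, 192.52599844],
       [  0.        ,   0.        ,   1.        ]]), 'origin': array([ 408.21775788, -214.04190855,  953.02090966]), 'attitude': array([-0.02085869,  0.01733093,  0.71606737, -0.69750417])}
{'intrinsics': array([[475.91417514,   0.        , 313.34919013],
       [  0.        , 475.91417514, 194.21966377],
       [  0.        ,   0.        ,   1.        ]]), 'origin': array([190.92530282, 590.01335493, 693.52704897]), 'attitude': array([-0.07999423,  0.45081505,  0.8795217 , -0.12964679])}
{'time': 0.1, 'qpos': array([-1.27960090e+00,  3.51178510e-01,  1.65234812e+00, -3.95011829e-06,
        1.13910324e+00, -8.45956717e-02]), 'qd': array([ 0.00119866, -0.00100931, -0.00203154, -0.00106194, -0.00060889,
       -0.00059998]), 'joint_efforts': array([ 8.08205914e-04, -4.98027027e+01, -2.85703236e+01,  7.00204214e-02,
        2.39498162e-02, -6.72053534e-05]), 'tool_pos': array([ 201.78532379, -511.29489954,  197.66193279]), 'ee_rot': array([ 9.82399218e-01,  1.86792688e-01, -5.52609131e-05, -5.15659688e-04]), 'wrist_force': array([-0.52055206,  0.23770798, -0.24476587]), 'moment': array([ 0.0203842 , -0.01398476,  0.03448752]), 'grip_force': 0.0, 'grip_width': 93.0544280838669}
```

View pics/top0.png

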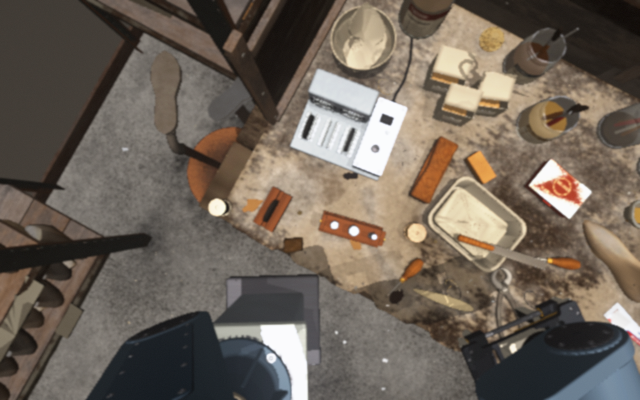

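View pics/side0.png

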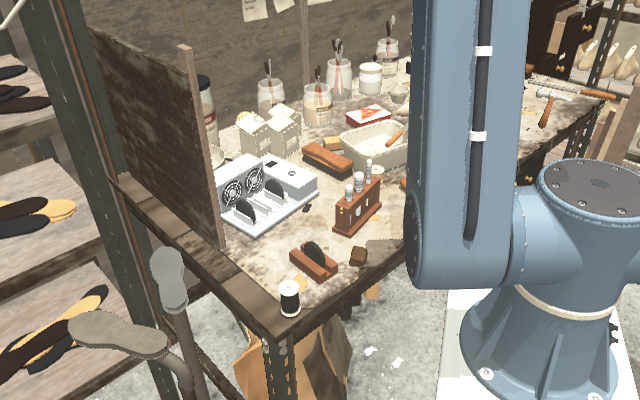

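The top view shows the stand at about (345,125), the staining block at (273,209) and the punch stand at (351,230). The side view shows the punches at about (350–368,160–195). Next I'll enlarge both and measure.

```bash
python3 - <<'E'
from h import *
t=np.load("pics/top.npz");s=np.load("pics/side.npz")
c=cv2.resize(t["im"][65:255,205:415,::-1],None,fx=3.15,fy=3.15,interpolation=cv2.INTER_CUBIC);cv2.imwrite("pics/topc.png",c)
c=cv2.resize(s["im"][145:285,210:390,::-1],None,fx=4.2,fy=4.2,interpolation=cv2.INTER_CUBIC);cv2.imwrite("pics/sidec.png",c)
P=cloud("top",t["D"])
for n,(u,v) in dict(bench=(330,195),bench2=(240,180),block=(263,222),lift=(273,209),p1=(334,225),p2=(354,231),p3=(375,237),beam=(344,228),box=(376,150),ap=(377,147),housing=(345,93),spool=(218,207),lr=(349,137),ll=(309,127)).items(): print(n,P[v,u].round(1))
E
```

```text
bench [ 453.4 -227.3   -0.5]
bench2 [495.3 -11.7  -0.6]
block [393.2 -66.6   7.8]
lift [422.9 -94.2  33.2]
p1 [ 384.7 -232.3  115.8]
p2 [ 371.5 -273.2  125.4]
p3 [ 358.7 -314.9  136.2]
beam [ 408.2 -214.   953. ]
box [ 554.3 -337.    30. ]
ap [ 557.1 -336.2   55.3]
housing [ 671.7 -264.9   94. ]
spool [430.3  26.6  56.8]
lr [ 578.6 -272.2   71.4]
ll [ 610.  -182.4   42.5]
```

View pics/topc.png

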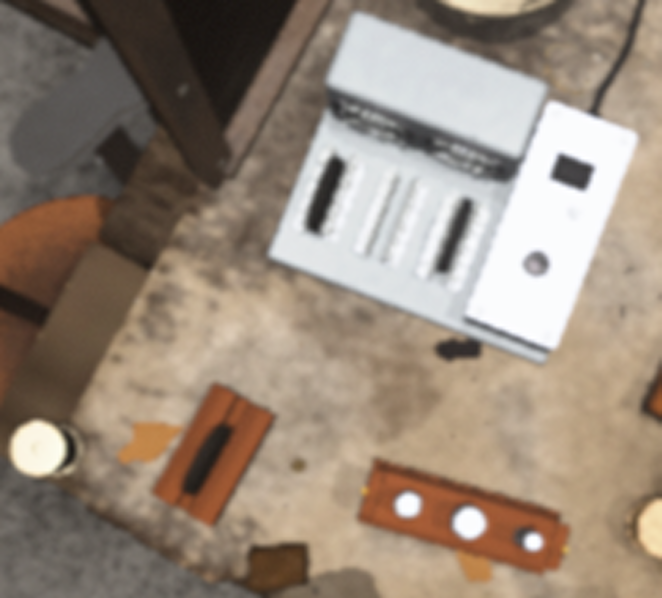

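View pics/sidec.png

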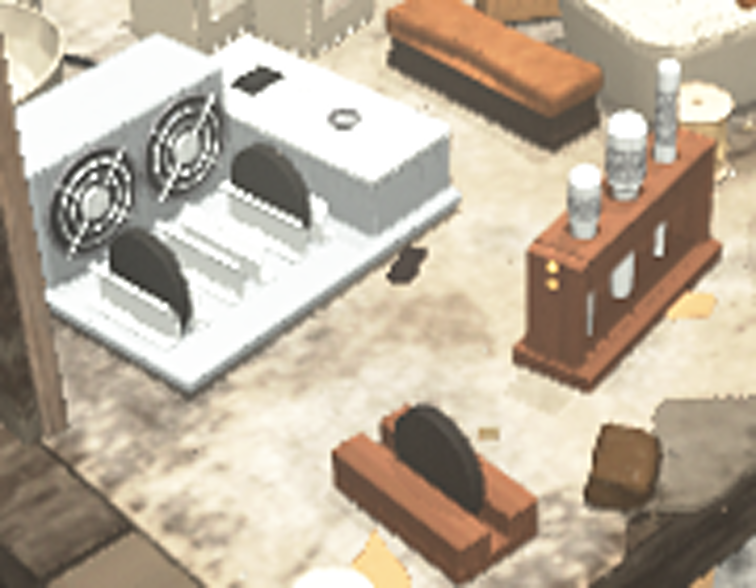

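The enlarged top view shows the lift at (208,460) in the block, the empty middle slot at (388,218) and the bezel at (537,263). The side view shows the thin headless pin punch is the right-most one, at (532,541) in the top crop.

```bash
cat >> h.py <<'E'
def ray(n,u,v,z):
    K,o,A=calib(n);d=A@np.array([(u-K[0,2])/K[0,0],-(v-K[1,2])/K[1,1],-1]);return o+d*(z-o[2])/d[2]
def tc(x,y,z): return ray("top",205+(x-1)/3.15,65+(y-1)/3.15,z)
def sc(x,y,z): return ray("side",210+(x-1.6)/4.2,145+(y-1.6)/4.2,z)
E
python3 - <<'E'
from h import *
r=lambda L,z,f=tc:np.array([f(a,b,z)[:2] for a,b in L]).round(1)
print("block",r([(219,383),(273,408),(211,524),(155,492)],26).tolist())
print("box",r([(548,100),(637,133),(553,352),(467,320)],56).tolist())
print("house",r([(355,12),(549,85)],95).tolist())
print("bez",r([(537,263)],61), r([(344,119)],61,sc))
print("slot ends", r([(395,175),(358,250),(418,182),(385,262)],39).tolist())
print("pin",r([(532,541)],137),r([(669,66)],137,sc))
t=np.load("pics/top.npz")
P=cloud("top",t["D"]).reshape(-1,3);G=t["im"].reshape(-1,3).max(1)
def reg(x0,x1,y0,y1,z0,z1,dark=None):
    m=(P[:,0]>x0)&(P[:,0]<x1)&(P[:,1]>y0)&(P[:,1]<y1)&(P[:,2]>z0)&(P[:,2]<z1)
    if dark:m&=G<dark
    Q=P[m]
    if len(Q)<4: print("few",len(Q));return
    (c,sz,a)=cv2.minAreaRect(Q[:,:2].astype(np.float32));e=np.linalg.eigh(np.cov(Q[:,:2].T))[1][:,1]
    print(len(Q),np.round(c,1),np.round(sz,1),round(a,1),"pca",round(np.degrees(np.arctan2(e[1],e[0])),1),Q.mean(0).round(1),Q[:,2].max().round(1))
print("lift");reg(370,470,-140,-50,32,70,90)
print("lifts dry");reg(550,650,-225,-160,42,72,110);reg(530,640,-310,-240,42,75,110)
print("box");reg(480,680,-420,-280,50,60)
print("house");reg(600,740,-360,-160,88,100)
print("midplates");reg(560,640,-255,-200,30,42)
print("pin");reg(345,372,-330,-300,120,145)
E
```

```text
block [[476.0, -97.2], [456.4, -136.8], [372.0, -89.2], [396.6, -48.3]]
box [[673.3, -343.7], [647.2, -407.3], [489.8, -341.1], [514.5, -280.2]]
house [[727.7, -205.8], [672.3, -339.1]]
bez [[ 553.6 -331.2]] [[ 549.9 -322.2]]
slot ends [[625.3, -231.6], [570.3, -202.9], [619.7, -248.4], [560.9, -222.5]]
pin [[ 360.  -311.9]] [[ 357.6 -307.1]]
lift
124 [420.5 -88.2] [ 8.1 56. ] 59.2 pca 149.5 [420.3 -89.2  55.4] 69.7
lifts dry
94 [ 610.9 -179. ] [ 7.4 52.6] 66.8 pca 156.5 [ 609.9 -179.8   60.7] 71.7
111 [ 599.3 -268.3] [46.  83.9] 57.4 pca 154.6 [ 588.6 -278.7   61.8] 74.4
box
2082 [ 590.6 -323.6] [109.6 167.5] 66.9 pca 157.2 [ 581.4 -341.2   56.2] 60.0
house
1797 [ 674.7 -260. ] [147.9  61.9] 66.7 pca 67.2 [ 673.9 -260.3   94.9] 99.6
midplates
148 [ 599.5 -227.1] [80.9 47.8] 2.8 pca 164.5 [ 598.  -226.5   36.2] 41.8
pin
31 [ 359.8 -311. ] [ 9.9 10. ] 43.3 pca 106.0 [ 359.9 -310.9  134.6] 139.9
```

>>> servo_tool --motion "0 0 -0.52 0.437 0.845 0 0;0 0 -0.52 0.437 0.845 0 0;0 0 -0.52 0.437 0.845 0 0;0 0 -0.52 0.437 0.845 0 0;0 0 -0.52 0.437 0.845 0 0" --grip_force 15

```text
time: 0.72
tool_pos: [311.5, -298.8, 198.0]
ee_rot: [0.999, -0.041, -0.0, -0.0]
wrist_force: [0.3, -1.2, -0.3]
grip_width: 93.1
grip_force: 0.0
```

>>> servo_tool --motion "0 0 -0.52 0.437 0.845 -0.1 0.3;0 0 -0.52 0.437 0.845 -0.1 0.3;0 0 -0.52 0.437 0.845 -0.2 0.5;0 0 -0.52 0.437 0.845 -0.2 0.5;0 0 -0.52 0.437 0.845 -0.2 0.5"

```text
time: 1.35
tool_pos: [420.8, -87.6, 157.8]
ee_rot: [0.964, -0.264, -0.0, 0.0]
wrist_force: [0.2, -0.5, -0.2]
grip_width: 48.4
grip_force: 0.0
```

>>> servo_tool --motion "0 0 0 0 0 0 0.5;0 0 0 0 0 0 0.5"

```text
time: 1.6
tool_pos: [420.1, -89.4, 158.1]
ee_rot: [0.965, -0.262, -0.0, 0.0]
wrist_force: [0.2, -0.4, -0.4]
grip_width: 46.6
grip_force: 0.0
```

```bash
python3 - <<'E'
from h import *
s=arm.state();print({k:np.round(s[k],4) for k in("time","qpos","tool_pos","ee_rot","wrist_force","grip_width")})
Rt=R.from_quat(s["ee_rot"]).as_matrix();print(np.degrees(np.arctan2(Rt[1],Rt[0])),Rt[:,2])
c=arm.calibration("wrist");print(c)
im,D=arm.grab_frame("wrist");np.savez("pics/w1",im=im,D=D,K=c["intrinsics"],o=c["origin"],q=c["attitude"])
cv2.imwrite("pics/w1.png",im[:,:,::-1])
E
```

```text
{'time': np.float64(1.6), 'qpos': array([-3.1800e-01,  1.8460e-01,  1.9886e+00, -3.0000e-04,  9.6880e-01,
        1.7831e+00]), 'tool_pos': array([420.1317, -89.418 , 158.0924]), 'ee_rot': array([ 9.651e-01, -2.620e-01, -2.000e-04,  1.000e-04]), 'wrist_force': array([ 0.2175, -0.4345, -0.3973]), 'grip_width': np.float64(46.624)}
[ -30.3781392  -120.37813462 -166.56253153] [-3.88992481e-04 -9.29399411e-05 -9.99999920e-01]
{'intrinsics': array([[309.70691629,   0.        , 322.97866671],
       [  0.        , 309.70691629, 199.68168556],
       [  0.        ,   0.        ,   1.        ]]), 'origin': array([ 491.78373522, -131.17770909,  344.79179183]), 'attitude': array([ 0.07622053, -0.1331188 ,  0.85739814, -0.49126188])}
```

View pics/w1.png

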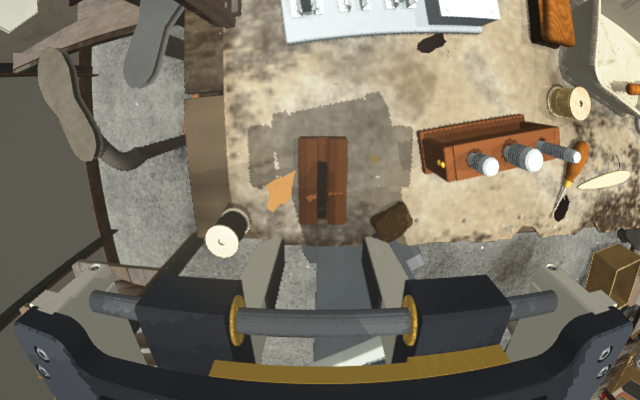

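The wrist view shows the lift in its block at about (322,193), between the fingers (265 and 385), and the pin punch rightmost at (572,155). I'll measure with the fisheye cloud.

```bash
cat >> h.py <<'E'
def wdirs(u,v,K):
    x=(np.asarray(u,float)-K[0,2])/K[0,0];y=(np.asarray(v,float)-K[1,2])/K[1,1];t=np.hypot(x,y)+1e-9
    return np.stack([x/t*np.sin(t),-y/t*np.sin(t),-np.cos(t)],-1)
def wcloud(f):
    A=R.from_quat(f["q"]).as_matrix();v,u=np.mgrid[:400,:640];d=wdirs(u,v,f["K"])
    return (d/-d[...,2:]*f["D"][...,None])@A.T+f["o"]
def wray(f,u,v,z):
    d=R.from_quat(f["q"]).as_matrix()@wdirs(u,v,f["K"]);return f["o"]+d*(z-f["o"][2])/d[2]
def wsnap(n):
    c=arm.calibration("wrist");im,D=arm.grab_frame("wrist")
    f=dict(im=im,D=D,K=np.array(c["intrinsics"]),o=np.array(c["origin"]),q=np.array(c["attitude"]));np.savez("pics/"+n,**f);return f
def rect(P,m):
    Q=P[m];(c,sz,a)=cv2.minAreaRect(Q[:,:2].astype(np.float32));e=np.linalg.eigh(np.cov(Q[:,:2].T))[1][:,1]
    print(len(Q),np.round(c,1),np.round(sz,1),round(a,1),"pca",round(np.degrees(np.arctan2(e[1],e[0])),1),Q.mean(0).round(1),Q[:,2].max().round(1))
E
python3 - <<'E'
from h import *
f=np.load("pics/w1.npz");P=wcloud(f);G=f["im"].max(2)
B=lambda x0,x1,y0,y1,z0,z1:(P[...,0]>x0)&(P[...,0]<x1)&(P[...,1]>y0)&(P[...,1]<y1)&(P[...,2]>z0)&(P[...,2]<z1)
print("bench",P[110,250],P[200,390])
b=B(360,490,-150,-40,22,30);rect(P,b)
for z0,z1 in((31,72),(45,72),(58,72)): rect(P,B(380,470,-130,-50,z0,z1)&(G<90))
print("pin")
for z in(100,137): rect(P,B(330,390,-335,-285,z,z+ (37 if z==100 else 8)))
E
```

```text
bench [529.09984057 -58.63490434   0.62476558] [ 356.09812785 -144.17325044   -1.25774274]
3300 [421.  -88.9] [52.1 95.6] 59.5 pca 149.3 [422.5 -90.   26. ] 29.8
506 [418.3 -86.4] [ 9.1 56. ] 59.6 pca 149.4 [422.8 -88.7  59.1] 68.7
468 [417.7 -85.4] [ 8.1 53.8] 59.7 pca 149.9 [421.4 -87.7  60.7] 68.7
340 [417.1 -85.2] [ 7.8 38.8] 59.3 pca 149.9 [418.9 -86.3  63.7] 68.7
pin
370 [ 356.6 -308.2] [11.6 12.5] 89.3 pca 144.7 [ 358.4 -306.6  121.1] 137.0
26 [ 356.4 -309.6] [8.9 7.6] 76.5 pca 61.6 [ 355.8 -309.3  137.4] 138.1
```

>>> servo_tool --motion "0 0 0 -0.05 0.06 -0.8 0.5;0 0 0 0 0 -0.8 0.5;0 0 0 0 0 -0.5 0.6;0 0 0 0 0 -0.22 0.7;0 0 0 0 0 0 1" --grip_force 15

```text
time: 2.28
tool_pos: [417.7, -86.7, 42.2]
ee_rot: [0.965, -0.263, -0.0, 0.0]
wrist_force: [-0.2, 1.2, 1.1]
grip_width: 22.5
grip_force: 0.0
```

>>> servo_tool --motion "0 0 0 0 0 0 1;0 0 0 0 0 0 1;0 0 0 0 0 0 1"

```text
time: 2.65
tool_pos: [418.6, -86.3, 42.9]
ee_rot: [0.965, -0.263, 0.001, 0.0]
wrist_force: [-0.4, -0.2, 7.1]
grip_width: 7.9
grip_force: 15.0
```

>>> servo_tool --motion "0 0 0 0 0 0.6 1;0 0 0 0 0 1 1;0 0 0.24 0.69 -0.73 0.4 1;0 0 0.24 0.69 -0.73 0 1;0 0 0.24 0.69 -0.73 0 1"

```text
time: 3.28
tool_pos: [522.5, -196.8, 142.8]
ee_rot: [0.98, -0.201, 0.001, 0.0]
wrist_force: [0.8, 0.8, -0.1]
grip_width: 7.6
grip_force: 15.0
```

>>> servo_tool --motion "0 0 0 0 0 0 1;0 0 0 0 0 0 1"

```text
time: 3.52
tool_pos: [520.8, -195.1, 141.9]
ee_rot: [0.979, -0.202, -0.0, -0.0]
wrist_force: [-0.4, -0.1, 0.1]
grip_width: 7.4
grip_force: 15.0
```

```bash
python3 - <<'E'
from h import *
f=wsnap("w2");cv2.imwrite("pics/w2.png",f["im"][:,:,::-1])
s=arm.state();print(s["tool_pos"],s["ee_rot"],f["o"],s["wrist_force"])
P=wcloud(f);G=f["im"].max(2)
B=lambda x0,x1,y0,y1,z0,z1:(P[...,0]>x0)&(P[...,0]<x1)&(P[...,1]>y0)&(P[...,1]<y1)&(P[...,2]>z0)&(P[...,2]<z1)
rect(P,B(600,740,-360,-160,90,100))
for z in((42,75),(60,75)):
    rect(P,B(560,650,-225,-150,*z)&(G<100)); rect(P,B(550,640,-310,-250,*z)&(G<100))
rect(P,B(555,650,-265,-195,34,42))
rect(P,B(480,690,-420,-280,53.5,57.5))
rect(P,B(530,580,-355,-305,58.5,63))
print("held lift");rect(P,B(480,560,-240,-150,85,110)&(G<90))
E
```

```text
[ 520.68564282 -194.88152217  142.04895884] [ 9.79463406e-01 -2.01621549e-01 -4.09953522e-04 -1.40030396e-04] [ 597.26641343 -227.63390128  328.49220515] [ 0.47404007 -1.44936642 -0.46192985]
7449 [ 660.2 -254. ] [148.5  37.6] 66.8 pca 66.8 [ 659.4 -253.3   94.8] 98.7
793 [ 610.5 -178. ] [ 8.9 56.4] 67.1 pca 157.1 [ 610.1 -179.    60.5] 71.3
978 [ 594.9 -283.7] [52.2 89.3] 90.0 pca 157.4 [ 581.8 -276.1   58.7] 74.7
475 [ 610.  -177.6] [ 8.4 41.5] 67.1 pca 157.5 [ 609.9 -178.    66.1] 71.3
508 [ 595.6 -269.8] [55.  74.1] 67.2 pca 154.3 [ 581.  -272.7   66.4] 74.7
982 [ 602.4 -230.1] [95.  69.7] 0.3 pca -161.0 [ 596.6 -230.7   37.5] 41.9
9713 [ 586.5 -322.8] [108.5 167.3] 67.1 pca 154.2 [ 572.4 -337.3   56.1] 57.5
194 [ 547.4 -329.5] [26.  19.8] 17.8 pca 88.6 [ 550.1 -329.5   60.7] 62.9
held lift
  avg = a.mean(axis, **keepdims_kw)
  ret = um.true_divide(
h.py:28: RuntimeWarning: Degrees of freedom <= 0 for slice
  Q=P[m];(c,sz,a)=cv2.minAreaRect(Q[:,:2].astype(np.float32));e=np.linalg.eigh(np.cov(Q[:,:2].T))[1][:,1]
  c *= np.true_divide(1, fact)
  c *= np.true_divide(1, fact)
h.py:29: RuntimeWarning: Mean of empty slice.
  print(len(Q),np.round(c,1),np.round(sz,1),round(a,1),"pca",round(np.degrees(np.arctan2(e[1],e[0])),1),Q.mean(0).round(1),Q[:,2].max().round(1))
Traceback (most recent call last):
  File "h.py", line 29, in rect
    print(len(Q),np.round(c,1),np.round(sz,1),round(a,1),"pca",round(np.degrees(np.arctan2(e[1],e[0])),1),Q.mean(0).round(1),Q[:,2].max().round(1))
                                                                                                                             ~~~~~~~~~~^^
ValueError: zero-size array to reduction operation maximum which has no identity
```

View pics/w2.png

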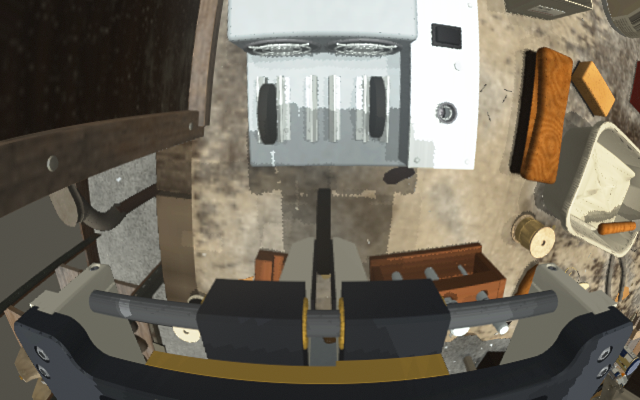

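The wrist view shows the empty slot's plates at x≈311 and 336, rows 77–143, the held lift at (323,190–270) and the bezel at (446,112). One enlarged crop should give precise pixels.

```bash
python3 - <<'E'
from h import *
f=np.load("pics/w2.npz")
c=cv2.resize(f["im"][65:185,240:470,::-1],None,fx=3.4,fy=3.4,interpolation=cv2.INTER_CUBIC);cv2.imwrite("pics/w2c.png",c)
P=wcloud(f);G=f["im"].max(2)
a=np.radians(-22.9);ex=np.array([np.cos(a),np.sin(a)]);ey=np.array([-ex[1],ex[0]])
Q=P[60:160,240:420];q=Q[...,:2]
Y=(q-[597,-229])@ey;X=(q-[597,-229])@ex;z=Q[...,2]
m=(abs(X)<22)&(abs(Y)<40)
for y in range(-40,40,2):
    k=m&(Y>=y)&(Y<y+2);print(y,k.sum(),z[k].max().round(1) if k.any() else '',np.median(z[k]).round(1) if k.any() else '',end=' | ')
print()
m=(abs(Y)<16)&(abs(X)<60)&(z>34)&(z<42);print("plates X",np.percentile(X[m],[0,2,98,100]).round(1))
E
```

```text
-40 119 40.1 35.7 | -38 181 40.4 36.8 | -36 95 39.0 15.9 | -34 86 17.4 15.9 | -32 85 17.4 14.3 | -30 86 16.1 14.3 | -28 85 16.1 14.3 | -26 84 15.5 14.2 | -24 86 16.2 14.1 | -22 86 15.6 14.2 | -20 85 15.7 14.1 | -18 85 16.1 14.0 | -16 85 17.8 14.8 | -14 86 18.2 15.8 | -12 44 39.5 37.5 | -10 93 40.0 38.4 | -8 122 38.8 36.2 | -6 108 35.7 32.3 | -4 88 27.9 23.5 | -2 86 16.3 14.3 | 0 157 328.5 15.1 | 2 86 16.3 14.2 | 4 86 15.7 14.1 | 6 96 32.3 14.8 | 8 119 35.9 32.5 | 10 102 40.4 37.3 | 12 94 39.7 38.3 | 14 45 39.2 16.1 | 16 86 18.7 15.7 | 18 86 17.2 14.6 | 20 85 15.9 14.1 | 22 86 16.3 14.0 | 24 86 16.2 14.1 | 26 85 16.0 14.0 | 28 86 16.0 14.3 | 30 86 15.8 14.1 | 32 86 15.5 14.3 | 34 88 18.6 14.5 | 36 87 17.6 15.6 | 38 106 41.1 16.1 | 
plates X [-35.4 -34.2  26.2  27.3]
```

View pics/w2c.png

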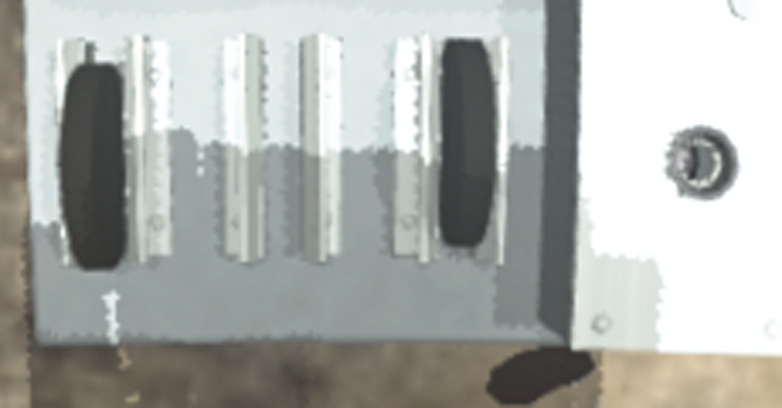

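The slot centre comes out at about (594.0,-225.8), the crop showing its plates at (242,148) and (320,148) and the bezel at (705,162).

>>> servo_tool --motion "0 0 0.03 0.73 -0.31 0 1;0 0 0 0.73 -0.31 0 1;0 0 0 0 0 -0.6 1;0 0 0 0 0 -0.6 1;0 0 0 0 0 0 1"

```text
time: 4.2
tool_pos: [592.8, -225.3, 80.5]
ee_rot: [0.98, -0.199, -0.002, -0.001]
wrist_force: [0.2, 0.2, -1.2]
grip_width: 7.7
grip_force: 15.0
```

>>> servo_tool --motion "0 0 0 0 0 0 1"

```text
time: 4.32
tool_pos: [594.8, -226.4, 83.6]
ee_rot: [0.98, -0.199, 0.001, 0.0]
wrist_force: [-0.7, 0.1, 0.3]
grip_width: 7.7
grip_force: 15.0
```

>>> servo_tool --motion "0 0 0 0 0 -0.3 1;0 0 0 0 0 -0.2 1;0 0 0 0 0 -0.12 1;0 0 0 0 0 -0.08 1;0 0 0 0 0 0 1"

```text
time: 4.95
tool_pos: [594.3, -226.6, 46.9]
ee_rot: [0.98, -0.199, -0.0, -0.0]
wrist_force: [0.4, 0.3, 0.1]
grip_width: 7.2
grip_force: 15.0
```

>>> servo_tool --motion "0 0 0 0 0 0 1"

```text
time: 5.08
tool_pos: [594.5, -226.6, 47.4]
ee_rot: [0.98, -0.199, 0.0, 0.0]
wrist_force: [-0.1, 0.2, 0.4]
grip_width: 7.8
grip_force: 15.0
```

No contact force so far. I'll go 1.5 mm lower, release gently to about 30 mm, then rise.

>>> servo_tool --motion "0 0 0 0 0 -0.03 1;0 0 0 0 0 0 1;0 0 0 0 0 0 0.85;0 0 0 0 0 0 0.7;0 0 0 0 0 0 0.7"

```text
time: 5.7
tool_pos: [594.3, -226.5, 45.5]
ee_rot: [0.98, -0.199, -0.0, -0.0]
wrist_force: [-0.3, -0.7, -0.1]
grip_width: 27.0
grip_force: 0.0
```

>>> servo_tool --motion "0 0 0 0 0 0 0.7;0 0 0 0 0 0.4 0.7;0 0 0 0 0 0.8 0.7;0 0 0 -0.4 0.2 0.8 0.7;0 0 0 -0.8 0.33 0.2 0.7"

```text
time: 6.32
tool_pos: [535.6, -200.6, 159.5]
ee_rot: [0.98, -0.199, 0.003, 0.001]
wrist_force: [-0.1, 0.8, 0.5]
grip_width: 27.7
grip_force: 0.0
```

```bash
python3 - <<'E'
from h import *
f=wsnap("w3")
s=arm.state();print(s["tool_pos"],s["qpos"],s["grip_width"])
c=cv2.resize(f["im"][40:320,160:540,::-1],None,fx=2,fy=2);cv2.imwrite("pics/w3.png",c)
P=wcloud(f);G=f["im"].max(2)
ex=np.array([np.cos(np.radians(-22.9)),np.sin(np.radians(-22.9))]);ey=np.array([-ex[1],ex[0]])
q=P[...,:2]-[594,-225.8];X=q@ex;Y=q@ey;z=P[...,2]
for y0 in(50,0,-50):
    m=(abs(Y-y0)<10)&(abs(X)<45)&(z>42)&(z<78)&(G<100);print(y0,m.sum(),X[m].min(),X[m].max(),np.median(Y[m]),z[m].max(),np.percentile(z[m],95)) if m.any() else 0
E
```

```text
[ 530.7150476  -198.31390791  158.98203113] [-4.39736652e-01  4.22676198e-01  1.64939841e+00 -8.05935356e-05
  1.06825384e+00  1.53154954e+00] 27.973182413764732
50 693 -30.91970754731704 24.264753857607005 48.88309493854325 71.48302028935183 69.29879346037687
0 508 -28.520691337152545 27.17384609674183 -0.037849652578852866 70.74989410091518 69.50393334470162
-50 655 -26.709829103510476 30.236323760862433 -46.896739154530444 70.50427122119328 69.54218673498163
```

View pics/w3.png

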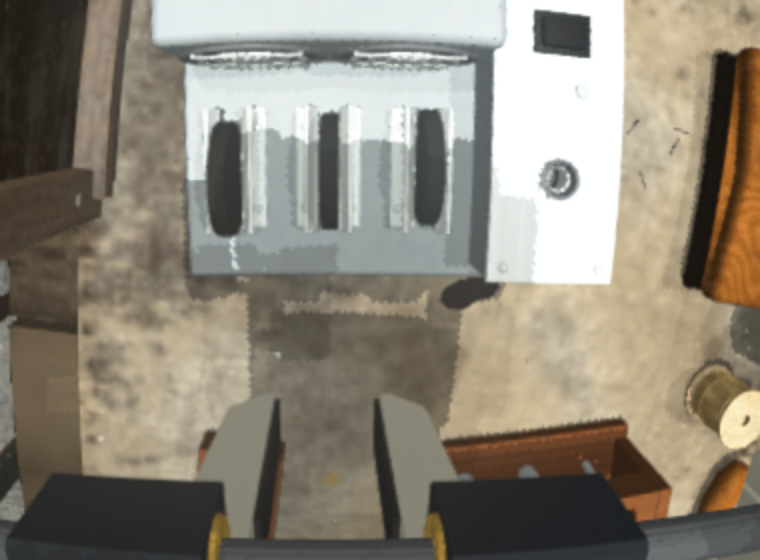

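The lift stands in the middle slot at (330,170), the same height as its neighbours, and the bezel is at (560,179). Now for the pin punch: I'll move across and turn the tool so it closes perpendicular to the row.

>>> servo_tool --motion "0 0 0.955 -0.2 -0.1 0.2 0.5;0 0 0.955 -0.364 -0.235 0.2 0.5;0 0 0.955 -0.364 -0.235 0.2 0.5;0 0 0.955 -0.364 -0.235 0.2 0.5;0 0 0.955 -0.364 -0.235 0 0.5"

```text
time: 7.0
tool_pos: [451.4, -252.7, 197.7]
ee_rot: [0.976, 0.217, 0.001, 0.001]
wrist_force: [-0.1, 0.2, 0.7]
grip_width: 46.7
grip_force: 0.0
```

>>> servo_tool --motion "0 0 0.955 -0.364 -0.235 0 0.5;0 0 0.955 -0.364 -0.235 0 0.5;0 0 0.955 -0.364 -0.235 0 0.5;0 0 0.955 -0.364 -0.235 0 0.5;0 0 0.955 -0.364 -0.235 0 0.5"

```text
time: 7.62
tool_pos: [360.1, -311.3, 196.9]
ee_rot: [0.805, 0.594, 0.0, 0.001]
wrist_force: [-0.5, 0.0, -0.1]
grip_width: 46.5
grip_force: 0.0
```

>>> servo_tool --motion "0 0 0 0 0 0 0.5;0 0 0 0 0 0 0.5"

```text
time: 7.88
tool_pos: [361.1, -310.7, 196.3]
ee_rot: [0.807, 0.59, 0.0, 0.0]
wrist_force: [0.4, 0.3, -0.1]
grip_width: 46.2
grip_force: 0.0
```

```bash
python3 - <<'E'
from h import *
f=np.load("pics/w2.npz");g=np.load("pics/w3.npz")
print("bezel",wray(f,447.0,112.3,61),wray(g,439.8,129.3,61))
f=wsnap("w4");cv2.imwrite("pics/w4.png",f["im"][:,:,::-1])
s=arm.state();print(s["tool_pos"],s["ee_rot"],s["grip_width"])
P=wcloud(f)
B=lambda x0,x1,y0,y1,z0,z1:(P[...,0]>x0)&(P[...,0]<x1)&(P[...,1]>y0)&(P[...,1]<y1)&(P[...,2]>z0)&(P[...,2]<z1)
rect(P,B(330,390,-335,-285,90,142));rect(P,B(330,390,-335,-285,135,142))
v,u=np.nonzero(B(330,390,-335,-285,134,142));print(u.min(),u.max(),v.min(),v.max())
E
```

```text
bezel [ 550.61071505 -328.75030971   61.        ] [ 550.66128271 -328.41797918   61.        ]
[ 361.16041755 -310.57893007  196.08932133] [8.07074553e-01 5.90449448e-01 1.27174533e-04 3.16647696e-04] 46.14217630157129
328 [ 355.5 -307.9] [10.8 12.4] 66.4 pca 165.2 [ 356.3 -306.4  123.6] 138.8
117 [ 355.1 -308.3] [10.  10.1] 35.5 pca 150.3 [ 355.2 -308.5  136.8] 138.8
312 324 200 213
```

View pics/w4.png

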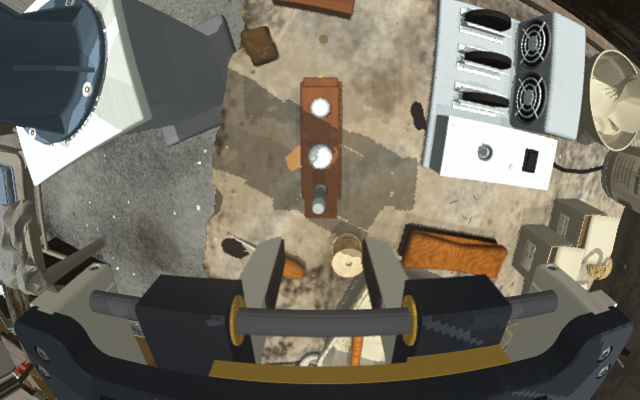

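The pin punch is at (318,200), between the fingers and clear of its neighbours; its axis is at about (355.3,-308.2).

>>> servo_tool --motion "0 0 0 -0.11 0.05 0 0.5;0 0 0 0 0 -0.8 0.5;0 0 0 0 0 -0.8 0.5;0 0 0 0 0 -0.5 0.5;0 0 0 0 0 0 0.6" --grip_force 50

```text
time: 8.55
tool_pos: [354.4, -307.3, 89.5]
ee_rot: [0.806, 0.591, -0.0, -0.002]
wrist_force: [-0.5, -0.7, 0.5]
grip_width: 40.5
grip_force: 0.0
```

>>> servo_tool --motion "0 0 0 0 0 0 0.8;0 0 0 0 0 0 1;0 0 0 0 0 0 1;0 0 0 0 0 0 1;0 0 0 0 0 0 1"

```text
time: 9.18
tool_pos: [356.1, -309.1, 91.4]
ee_rot: [0.806, 0.591, 0.0, 0.001]
wrist_force: [5.6, -1.1, 4.2]
grip_width: 10.6
grip_force: 49.9
```

>>> servo_tool --motion "0 0 0 0 0 0.3 1;0 0 0 0 0 0.5 1;0 0 0 0 0 0.6 1;0 0 0 0 0 0.6 1;0 0 0 0 0 0 1"

```text
time: 9.8
tool_pos: [355.2, -308.6, 191.8]
ee_rot: [0.806, 0.592, -0.0, 0.001]
wrist_force: [-0.6, 0.2, -2.3]
grip_width: 10.9
grip_force: 49.9
```

```bash
python3 - <<'E'
from h import *
s=arm.state();print(s["tool_pos"],s["ee_rot"],s["grip_width"],s["wrist_force"])
im,D=arm.grab_frame("side");np.savez("pics/s5",im=im,D=D)
f=wsnap("w5")
a=cv2.resize(im[80:220,300:460,::-1],None,fx=2.5,fy=2.5);b=cv2.resize(f["im"][120:300,240:400,::-1],None,fx=2.2,fy=2.2)
h=max(a.shape[0],b.shape[0]);o=np.zeros((h,a.shape[1]+b.shape[1],3),np.uint8);o[:a.shape[0],:a.shape[1]]=a;o[:b.shape[0],a.shape[1]:]=b
print(a.shape,b.shape);cv2.imwrite("pics/w5.png",o)
E
```

```text
[ 355.17720489 -308.62715561  191.75639953] [ 8.06269805e-01  5.91547313e-01 -2.39638256e-05  8.81855955e-04] 10.855234631289365 [-0.63153505  0.20744837 -2.33058334]
(350, 400, 3) (396, 352, 3)
```

View pics/w5.png

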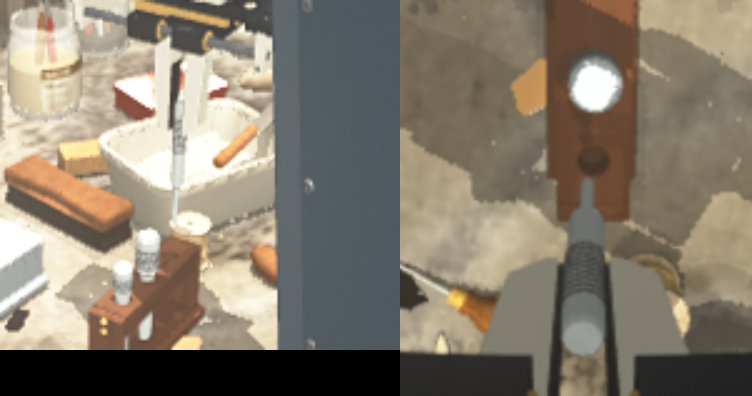

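The punch is held with its tip near crop pixel (587,180) and looks upright. I'll estimate the tip offset and go to hover over the aperture.

```bash
python3 - <<'E'
from h import *
f=np.load("pics/w5.npz")
t=wray(f,325.0,201.5,112.5);print("tip",t,"top",wray(f,323.0,267.5,237.5))
P=wcloud(f);m=(abs(P[...,0]-355)<25)&(abs(P[...,1]+308)<25)
for z in range(108,165,8):
    k=m&(P[...,2]>=z)&(P[...,2]<z+8)
    if k.sum()>2:print(z,k.sum(),P[k].mean(0).round(1))
E
```

```text
tip [ 354.48091391 -308.18372098  112.5       ] top [ 354.17684201 -303.23388279  237.5       ]
108 12 [ 353.8 -307.4  114.4]
116 15 [ 354.4 -308.   120.3]
124 18 [ 354.1 -307.2  128.8]
132 16 [ 354.1 -307.5  136. ]
140 17 [ 354.3 -307.   143.3]
156 54 [ 354.5 -304.5  160.3]
164 60 [ 354.5 -304.4  168. ]
```

>>> servo_tool --motion "0 0 0 0.78 -0.08 0 1;0 0 0 0.78 -0.08 0 1;0 0 0 0.78 -0.08 0 1;0 0 0 0.78 -0.08 0 1;0 0 0 0.78 -0.08 0 1"

```text
time: 10.52
tool_pos: [550.5, -327.9, 188.3]
ee_rot: [0.806, 0.592, -0.001, -0.002]
wrist_force: [0.0, -0.4, -0.5]
grip_width: 11.0
grip_force: 49.9
```

>>> servo_tool --motion "0 0 0 0 0 -0.5 1;0 0 0 0 0 -0.12 1;0 0 0 0 0 0 1;0 0 0 0 0 0 1"

```text
time: 11.02
tool_pos: [550.0, -328.6, 160.3]
ee_rot: [0.806, 0.591, 0.0, 0.0]
wrist_force: [0.9, -1.4, -1.6]
grip_width: 10.8
grip_force: 49.9
```

```bash
python3 - <<'E'
from h import *
s=arm.state();print(s["tool_pos"],s["ee_rot"],s["grip_width"],s["wrist_force"])
f=wsnap("w6");cv2.imwrite("pics/w6.png",cv2.resize(f["im"][130:270,240:420,::-1],None,fx=4,fy=4,interpolation=cv2.INTER_CUBIC))
E
```

```text
[ 550.02341264 -328.59307538  160.34054294] [8.06370924e-01 5.91409998e-01 1.08324537e-04 3.68438939e-04] 10.776596456630521 [ 0.94202361 -1.38824902 -1.5707964 ]
```

View pics/w6.png

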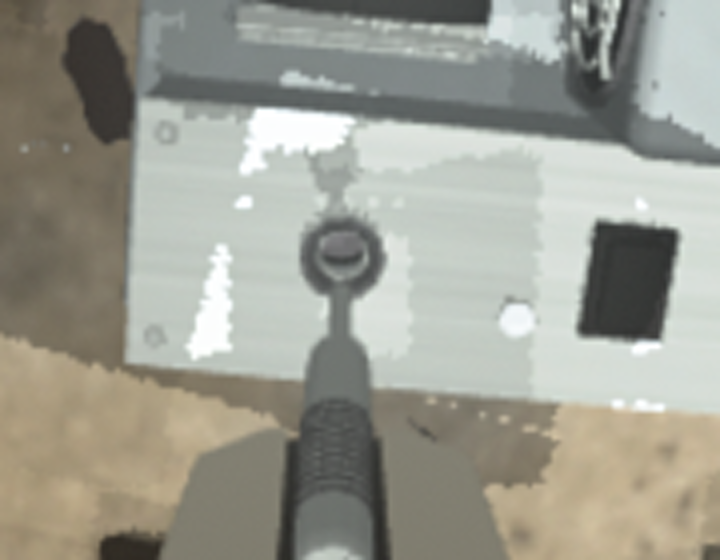

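The crop shows the pin tip at about (340,287) and the bezel centred at (342,257), both in one image. I'll compare them by ray.

```bash
python3 - <<'E'
from h import *
f=np.load("pics/w6.npz");w=lambda x,y,z:wray(f,240+(x-1.5)/4,130+(y-1.5)/4,z).round(2)
print("tip",w(340,287,81),"bezel",w(342,257,61),w(342,257,58.5))
P=wcloud(f);q=np.hypot(P[...,0]-550.5,P[...,1]+328.6);m=(q<14)&(P[...,2]>58)&(P[...,2]<63);rect(P,m)
m=(q<25)&(P[...,2]>74)&(P[...,2]<110);print(m.sum(),P[m].mean(0),P[m][:,2].min())
E
```

```text
tip [ 549.48 -328.98   81.  ] bezel [ 550.39 -328.1    61.  ] [ 550.19 -328.82   58.5 ]
179 [ 550.3 -328.5] [19.8 20.3] 29.9 pca 145.8 [ 550.6 -328.1   60.7] 62.6
60 [ 549.59145472 -328.16195932   95.36882282] 81.23352576390232
```

The tip is within about 1 mm of the axis. I'll nudge +1 mm in x and go down.

>>> servo_tool --motion "0 0 0 0.02 0 0 1;0 0 0 0 0 -0.3 1;0 0 0 0 0 -0.25 1;0 0 0 0 0 -0.25 1;0 0 0 0 0 0 1" --grip_force 60

```text
time: 11.7
tool_pos: [550.5, -327.9, 118.1]
ee_rot: [0.806, 0.592, -0.0, -0.001]
wrist_force: [-0.5, 1.1, -2.1]
grip_width: 10.6
grip_force: 59.9
```

>>> servo_tool --motion "0 0 0 0 0 -0.14 1;0 0 0 0 0 -0.08 1;0 0 0 0 0 -0.05 1;0 0 0 0 0 0 1;0 0 0 0 0 0 1"

```text
time: 12.32
tool_pos: [551.3, -328.5, 106.6]
ee_rot: [0.806, 0.592, 0.0, 0.0]
wrist_force: [-0.3, -0.9, 3.3]
grip_width: 10.3
grip_force: 59.9
```

>>> servo_tool --motion "0 0 0 0 0 -0.04 1;0 0 0 0 0 -0.02 1;0 0 0 0 0 0 1;0 0 0 0 0 0 1;0 0 0 0 0 0 1"

```text
time: 12.95
tool_pos: [551.6, -328.7, 104.1]
ee_rot: [0.806, 0.592, 0.0, 0.001]
wrist_force: [-0.8, 1.8, 9.6]
grip_width: 10.4
grip_force: 59.9
```

>>> servo_tool --motion "0 0 0 0 0 -0.01 1;0 0 0 0 0 0 1;0 0 0 0 0 0 1;0 0 0 0 0 0 1;0 0 0 0 0 0 1"

```text
time: 13.58
tool_pos: [551.7, -328.8, 104.0]
ee_rot: [0.806, 0.592, 0.0, 0.001]
wrist_force: [-0.6, 0.6, 12.0]
grip_width: 10.3
grip_force: 60.0
```

```bash
python3 - <<'E'
from h import *
f=wsnap("w7");s=arm.state();print(s["tool_pos"],s["wrist_force"],s["moment"])
cv2.imwrite("pics/w7.png",cv2.resize(f["im"][40:300,200:560,::-1],None,fx=2,fy=2))
P=wcloud(f);z=P[...,2];q=np.hypot(P[...,0]-551,P[...,1]+328.5);
for a in range(62,100,6):
    m=(q<12)&(z>a)&(z<a+6);print(a,m.sum(),P[m].mean(0).round(1) if m.any() else '')
G=f["im"].max(2);ex=np.array([.921,-.389]);ey=np.array([.389,.921]);d=P[...,:2]-[594,-225.8];X=d@ex;Y=d@ey
for y0 in(50,0,-50):
    m=(abs(Y-y0)<10)&(abs(X)<45)&(z>42)&(z<78)&(G<100);print(y0,m.sum(),X[m].min(),X[m].max(),np.median(Y[m]),np.percentile(z[m],95)) if m.any() else 0
E
```

```text
[ 551.76938626 -328.82172679  104.01921447] [-2.10871868  0.75705954 12.74785007] [0.08529664 0.25236415 0.05265985]
62 5 [ 554.7 -326.9   62.2]
68 28 [ 551. -325.   72.]
74 46 [ 551.6 -324.9   77.1]
80 41 [ 551.4 -325.    83. ]
86 54 [ 551.2 -324.5   89.1]
92 52 [ 551.3 -324.7   95.1]
98 53 [ 551.4 -324.4  101. ]
50 1173 -31.60131492470498 24.533683544035938 47.3828794971127 69.31541809774066
0 1010 -28.837358789207087 26.634875098884383 -1.3854041678936357 69.50290365237701
-50 873 -26.524153236701117 29.814846247197288 -47.955163965769216 69.44188706698914
```

The button is on its solid stop (about 13 N at tip height ~25 mm), the punch is upright and all three lifts are standing. Handing in.

```bash
python3 -c "
from workcell import arm
print(arm.close_job())"
```

```text
the job is handed in; nothing more can be done
None
```

I handed the job in at about 14 s on the robot clock; no verdict came back. By my last measurements the stained lift stands in the middle slot with both dry lifts in place, and the gripped, upright pin punch holds the reset button on its stop at about 13 N.

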